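# Shut the slide box and hold its hinge flap ready for the pin

### The arm

A 7-joint arm with a two-finger parallel gripper is mounted at the origin on the work surface. World frame = base frame: x ahead of the robot, y to its left, z up, the work surface at z = 0. Lengths are in m, angles in degrees, forces in N, time in s.
With the tool pointing down it reaches from about 0.425 to 0.825 m from the base axis. Payload 3.6 kg.
Tool frame: the origin (TCP) lies midway between the tips of the shut fingers; the grasp point (between the pads) lies 19 mm behind it; z points along the fingers, y is the line along which they close (so a half turn about z gives the same grasp; the last joint's range is limited). The gripper opens to 93 mm and grips with 3 to 60 N. Pads are 15 mm wide; open, the fingers measure 128 mm over their backs; the gripper's body (75 mm by 188 mm) begins 65 mm behind the grasp point.
Start: joints at [-65.117, 35.231, -0.722, 81.555, 0.464, 63.22, -2.315], TCP at [0.289, 0.582, 0.219] pointing down, gripper open.
Joint ranges: [-178.69, 178.69], [-17.37, 117.87], [-77.05, 75.6], [15.02, 138.74], [-78.02, 258.01], [0.78, 113.62], [-162.83, 162.83]. Speed limits (degrees/s): [159.86, 159.86, 180, 180, 180, 180, 180].

### API

Orientations are given as [roll, pitch, yaw] about the fixed x, y, z axes, in that order (R = Rz(yaw) Ry(pitch) Rx(roll)).
In Python, from bench import * gives the robot as it stands. Calls block until the motion is done:
- reach(position, orientation): joint-space move of the TCP to a pose.
- move_l(position, max_speed=0.15, frame=None): straight line of the TCP; frame=None keeps the orientation; max_speed is the mean speed in m/s.
- set_joints(angles): joint-space move.
- set_gripper(opening, grasp_force=None): opening from 0.0 (shut) to 1.0 (fully open); grasp_force is the grip in N (None keeps the last); returns when the fingers have stopped.
- dwell(seconds).
- ik(position, orientation): joint angles nearest the present ones, or None.
- camera(name): name is "side" or "top"; returns a dict with "image" (384x512x3 uint8, blue, green, red), "fx", "fy", "cx", "cy" (pixels), "k1" (the pictures are not rectified: a ray, as slopes to the right and down, at radius r is drawn at 1 + k1 r^2 times it, then the intrinsics apply), "extrinsics" (4x4, takes a point from camera to world coordinates). Camera axes: x right, y down, z forward; pixel columns grow to the right and rows downward; lengths in m; the calibration is good to about 2 mm. A picture is of the moment at which its call begins. There is no depth.
A pose or a line that the arm cannot do raises PlanningError and nothing moves.
- hand_in(): hands the job in; it is judged then, once.
Readings, each from a call of its own:
- read_clock(): time.
- read_joint_pos(): joint angles.
- read_joint_velocities(): joint speeds.
- read_joint_torque(): joint torques, N m.
- read_position(): TCP position.
- read_tool_rot(): TCP orientation.
- read_wrist_force(): force on the tool from outside, world axes, zero at the start.
- read_wrist_torque(): the same for the moment, N m.
- read_opening(): opening from 0.0 (shut) to 1.0 (fully open).
- read_grip_force(): force on a finger pad.
Only numpy, scipy, OpenCV 4.12 (cv2) and the standard library are available. Lean on these libraries where they do the work, as an engineer would, in place of code of your own. Each camera call takes 0.05 s, during which the arm holds its last target. There are 200 camera calls.

### The job

Slide the slide box's cover fully shut, then pick up the loose hinge flap by its green finger rib and lower its knuckle gently into the brass seat between the box's two fixed knuckles, so that all three holes lie in one straight line with the flap level. Finish while still holding the flap there, ready for a colleague to push the hinge pin through; do not let go, and leave the other things on the bench where they are.

Things in the scene. Friction and masses are not known exactly. Their poses are not given: they have to be found in the camera images.
- box: Slide box, fixed to the bench: blue, 160 (its x) by 140 (its y) by 58 mm high, full of upright glass slides; aluminium runners on its two y-running sides, up to 71 mm above the bench, guide the cover. Origin under its centre, on the bench; z up. The hinge is on its own -y side, roughly the robot's right; the open cover overhangs that hinge and blocks it from above.
- cover (a joint): The box's grey sliding cover (146 by 138 by 6 mm, underside 60.5 mm above the bench). Value = how far it is open in m: 0 fully shut (a rigid stop), up to 0.09; it opens along the box's -y and shuts along the box's +y. It stays where it is left and takes about 2 N to slide.
- cover_grip (a point): Point to grip on the cover's orange handle: an upright bar 12 mm thick (box's y), 50 mm long (box's x), 36 mm tall above the cover's top face; the point is on its centre line, 24 mm above the cover's top face and 12 mm below the bar's top. Axes as the box's. Moves with the cover; shut, it lies straight over the box's origin, 90.5 mm above the bench.
- seat (a point): Centre of the hinge: on the axis, midway between two fixed steel knuckles (18 mm dia, 20 long, 10 mm holes, 31 mm gap), 48 mm above the bench, 88 mm from the box's origin along its -y (18 mm off the wall). x = hinge axis; axes as the box's. Under the gap an upward-open brass V seat carries the flap's knuckle with the holes in line, but does not keep the flap level: let go, it tips down.
- flap_hole (a point): Centre of the hole in the loose steel flap's knuckle (18 mm dia, 25 mm long, 10 mm hole along this x). z is up. The plate (64 mm along x, 5 mm thick, from 1 mm below to 4 mm above the axis) runs 72.5 mm along -y to a lip turned down to 9 mm below the axis. Starts level on the bench, this point 9 mm up, knuckle (+y) roughly towards the box. In place its axes point as the box's.
- flap_grip (a point): Point to grip on the flap's green finger rib: an upright bar 12 mm thick (flap's y), 44 mm long (flap's x), 36 mm tall above the plate's top; the point is on its centre line, 23 mm above the plate's top, 13 mm below the rib's top, and lies 46 mm along the flap's -y and 27 mm above flap_hole. Axes as the flap's. The flap weighs 0.11 to 0.23 kg.
- flap: The loose hinge flap as a whole: origin on its underside, straight under the centre of its knuckle (9 mm below flap_hole); axes as flap_hole's.
- pin: Brass hinge pin, 6 mm by 82 mm, lying in a white tray (110 by 60 by 18 mm) at the right of the bench. Origin under its middle. Not to be moved.
- jar: Amber glass jar with black cap, 64 mm diameter, 85 mm high, at the far side. Origin under its centre. Not to be moved.
- reagent: White reagent bottle with blue cap, 56 mm diameter, 130 mm high, at the far side. Origin under its centre. Not to be moved.
- beaker: Glass beaker, 68 mm diameter, 90 mm high, at the far side. Origin under its centre. Not to be moved.
- screwdriver: Screwdriver with red handle lying at the near right. Origin under its middle. Not to be moved.
- mailer: Blue plastic slide mailer, 85 by 60 by 22 mm, left of the box. Origin under its centre. Not to be moved.
- petri: Clear petri dish, 90 mm diameter, 15 mm high, at the near left. Origin under its centre. Not to be moved.
Mind the look-alikes: they are no part of the job. Leave any red look-alike of the flap alone.

How it is judged:
By the outcome, as a careful person would: the job done as asked, in the order asked, and still so for the second after the job is handed in, while the arm keeps its last pose, push and grip.
It also fails if it takes over 54 s, if anything falls off the work surface, if the arm or the gripper's body presses on something with over 40 N, if the wrist force passes 120 N, or if a joint passes its speed limit or range.

## Working session

There is one attempt and no reset: what is moved stays moved. The work goes in short steps, each a Python script; the robot and the scene stay as the last script left them, time stands still between calls to the robot, and variables do not carry over. Pictures are saved under pics/ and viewed, at most 10 in all, crops included, and the job is handed in when it is done.

```bash
mkdir -p pics; ls; python3 - <<'E'
from bench import *
import cv2,numpy as np
for n in("side","top"):
    c=camera(n); cv2.imwrite(f"pics/{n}0.png",c["image"]); np.save(f"{n}0.npy",c,allow_pickle=True)
    print(n,c["fx"],c["fy"],c["cx"],c["cy"],c["k1"],np.round(c["extrinsics"],3).tolist())
print(read_clock())
E
```

```text
pics
side 485.03902905388753 485.03902905388753 255.1898287032268 191.40491517084143 -0.05197141225358036 [[0.996, -0.028, 0.079, 0.426], [-0.083, -0.468, 0.88, -1.133], [0.012, -0.883, -0.469, 0.679], [0.0, 0.0, 0.0, 1.0]]
top 361.0516031776364 361.0516031776364 258.4130150195621 194.40172430163884 -0.05793467900173073 [[-0.007, -0.982, 0.187, 0.289], [-1.0, 0.006, -0.009, -0.035], [0.007, -0.187, -0.982, 1.222], [0.0, 0.0, 0.0, 1.0]]
0.1
```

View pics/top0.png

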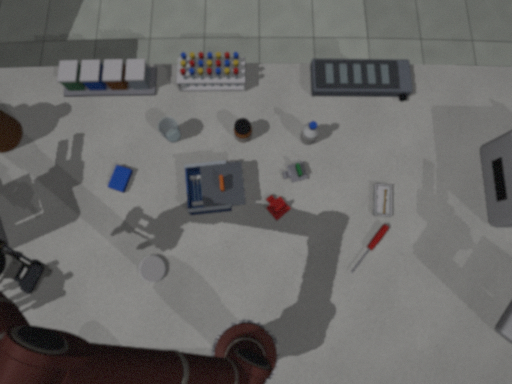

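View pics/side0.png

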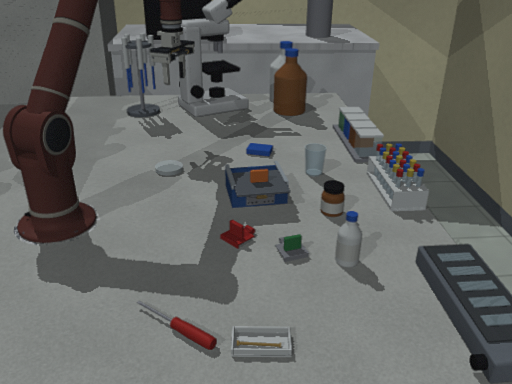

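The top view shows the box at about (213,188), the orange handle at (222,182), the green-ribbed flap at (299,170) and the red decoy at (277,207). In the side view the handle is at (259,176), the green rib at (292,243) and the decoy at (238,233). I'll zoom in on these.

```bash
cat > h.py <<'E'
import cv2,numpy as np
def ray(c,p):
    p=np.atleast_2d(np.array(p,float))
    K=np.array([[c["fx"],0,c["cx"]],[0,c["fy"],c["cy"]],[0,0,1]])
    u=cv2.undistortPoints(p.reshape(-1,1,2),K,np.array([c["k1"],0,0,0.])).reshape(-1,2)
    E=np.array(c["extrinsics"]); return E[:3,3],np.c_[u,np.ones(len(u))]@E[:3,:3].T
def onplane(c,p,z):
    o,d=ray(c,p); return o+d*((z-o[2])/d[:,2])[:,None]
def tri(c1,p1,c2,p2):
    o1,d1=ray(c1,p1);o2,d2=ray(c2,p2);d1=d1[0];d2=d2[0]
    s=np.linalg.lstsq(np.c_[d1,-d2],o2-o1,rcond=None)[0]
    a=o1+s[0]*d1;b=o2+s[1]*d2; return (a+b)/2,np.linalg.norm(a-b)
def mask(img,col):
    h=cv2.cvtColor(img,cv2.COLOR_BGR2HSV)
    lo,hi={"orange":((6,150,90),(16,255,255)),"green":((50,100,30),(85,255,255)),"blue":((100,110,25),(125,255,255))}[col]
    return cv2.inRange(h,lo,hi)
def blob(img,col,box):
    m=mask(img,col);x0,y0,x1,y1=box;k=np.zeros_like(m);k[y0:y1,x0:x1]=m[y0:y1,x0:x1]
    cs=cv2.findContours(k,cv2.RETR_EXTERNAL,cv2.CHAIN_APPROX_NONE)[0]
    c=max(cs,key=cv2.contourArea);M=cv2.moments(k,True)
    return (M["m10"]/M["m00"],M["m01"]/M["m00"]),M["m00"],cv2.minAreaRect(c),k
E
python3 - <<'E'
from h import *
T=np.load("top0.npy",allow_pickle=True).item();S=np.load("side0.npy",allow_pickle=True).item()
R={("o","T"):(200,160,250,200),("g","T"):(280,150,320,190),("o","S"):(235,155,285,190),("g","S"):(270,225,315,265)}
P={}
for (a,v),b in R.items():
    c=T if v=="T" else S
    P[a,v]=blob(c["image"],"orange" if a=="o" else "green",b);print(a,v,P[a,v][:3])
for a in "og": print(a,tri(T,P[a,"T"][0],S,P[a,"S"][0]))
a=cv2.resize(T["image"][145:225,175:325],None,fx=5,fy=5,interpolation=cv2.INTER_CUBIC)
cv2.imwrite("pics/tc.png",a)
b=cv2.resize(S["image"][150:270,210:330],None,fx=5,fy=5,interpolation=cv2.INTER_CUBIC)
cv2.imwrite("pics/sc.png",b)
E
```

```text
o T ((221.40425531914894, 182.95744680851064), 47.0, ((221.5, 183.0), (14.0, 3.0), 90.0))
g T ((298.57142857142856, 169.26190476190476), 42.0, ((298.6000061035156, 169.30001831054688), (11.067972183227539, 3.4785051345825195), 71.56504821777344))
o S ((258.990099009901, 175.3861386138614), 202.0, ((259.0, 175.0), (12.0, 16.0), 90.0))
g S ((291.9825327510917, 242.36244541484717), 229.0, ((292.0, 242.5), (15.0, 16.0), 90.0))
o (array([0.5445726 , 0.07469197, 0.08486304]), np.float64(0.0001612230247416518))
g (array([ 0.60193666, -0.18237683,  0.03177273]), np.float64(0.001626201023752709))
```

View pics/tc.png

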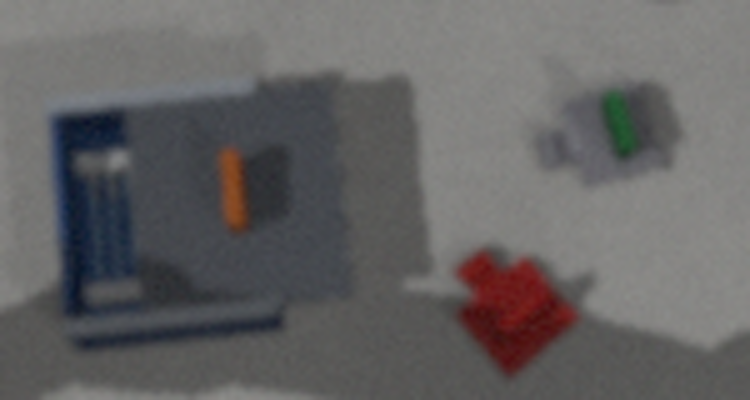

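View pics/sc.png

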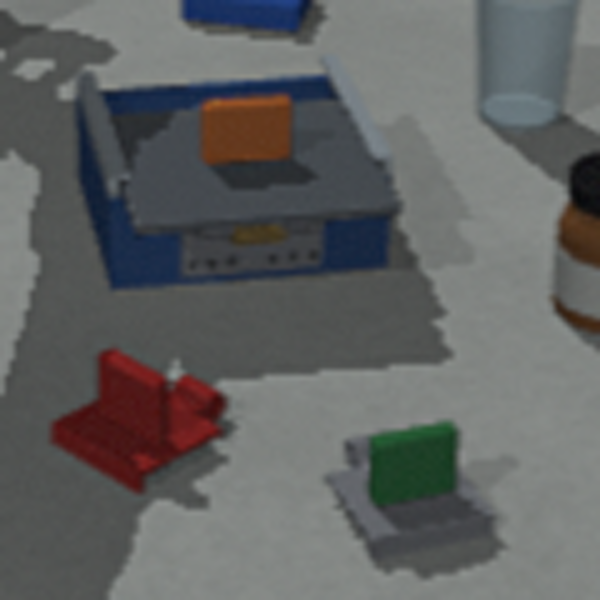

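The top crop shows the +y wall's top edge from about (50,105) to (72,345), with the handle half open. The side crop shows the handle's front face with its top edge at (203,99)-(291,95). The green rib's top edge is at (370,436)-(456,424) and its foot at (373,503)-(455,492). I'll cast these onto their known heights.

```bash
python3 - <<'E'
from h import *
np.set_printoptions(precision=4,suppress=True)
T=np.load("top0.npy",allow_pickle=True).item();S=np.load("side0.npy",allow_pickle=True).item()
t=lambda P:(np.array(P)+.5)/5-.5+[175,145]
s=lambda P:(np.array(P)+.5)/5-.5+[210,150]
def seg(n,A):
    d=A[1]-A[0];print(n,A[:,:2].ravel(),"len",np.linalg.norm(d),"ang",np.degrees(np.arctan2(d[1],d[0])))
seg("box+y wall",onplane(T,t([(72,345),(50,105)]),.06))
seg("runner far",onplane(T,t([(255,85),(50,105)]),.071))
seg("cover -y edge side",onplane(S,s([(137,222),(397,207)]),.0665))
seg("handle top-front S",onplane(S,s([(203,99),(291,95)]),.1025))
seg("handle foot-front S",onplane(S,s([(203,163),(291,160)]),.0665))
seg("handle top T",onplane(T,t([(238,229),(230,150)]),.1025))
seg("rib top-front S",onplane(S,s([(370,436),(456,424)]),.049))
seg("rib foot-front S",onplane(S,s([(373,503),(455,492)]),.013))
seg("rib T",onplane(T,t([(626,154),(612,93)]),.049))
seg("front wall foot",onplane(S,s([(115,288),(388,265)]),0.0))
seg("flap knuckle T",onplane(T,t([(540,150),(575,143)]),.013))
print("reagent",onplane(T,[(311,126)],.13))
E
```

```text
box+y wall [0.4488 0.1812 0.6101 0.2006] len 0.16243912034055727 ang 6.8630686487035115
runner far [0.6198 0.0631 0.607  0.1984] len 0.13590372955509206 ang 95.40068751695294
cover -y edge side [0.4797 0.0033 0.6207 0.0119] len 0.14119682106049142 ang 3.4787477252264227
handle top-front S [0.5202 0.0778 0.5695 0.0802] len 0.049311874318546875 ang 2.7400231188943143
handle foot-front S [0.5199 0.0705 0.5694 0.0712] len 0.04946914813310783 ang 0.9106644594094168
handle top T [0.5164 0.0702 0.5679 0.0759] len 0.05178515203782009 ang 6.348404041973393
rib top-front S [ 0.5802 -0.1835  0.6225 -0.1759] len 0.04296922701829391 ang 10.157665886781178
rib foot-front S [ 0.5826 -0.1869  0.6233 -0.1805] len 0.041201921807386646 ang 9.03610466017679
rib T [ 0.577  -0.1838  0.6194 -0.1756] len 0.043125072366764806 ang 10.974619024210616
front wall foot [0.4693 0.0494 0.6264 0.0661] len 0.15795826413790154 ang 6.085477860275381
flap knuckle T [ 0.589  -0.129   0.5938 -0.1533] len 0.024778234851822914 ang -78.69279693527089
reagent [[ 0.7202 -0.2145  0.13  ]]
```

```bash
python3 - <<'E'
from bench import *
import numpy as np
print(read_tool_rot())
yaw=5.6
O=min(([180,0,yaw],[180,0,yaw-180]),key=lambda o:np.abs(np.array(ik([.543,.079,.16],o))-read_joint_pos()).max())
print(O)
set_gripper(.5)
reach([.543,.079,.16],O)
move_l([.543,.079,.0735],.1)
set_gripper(0,20)
print(read_opening()*93,read_wrist_force(),read_position(),read_clock())
p=np.array(read_position());y=np.array([-np.sin(np.radians(yaw)),np.cos(np.radians(yaw)),0])
move_l(p+y*.036,.1)
f0=np.array(read_wrist_force());print(f0)
d=.036
while d<.07:
    d+=.002; move_l(p+y*d,.05); f=np.array(read_wrist_force())
    print(round(d,3),np.round(f,1))
    if abs(f@y)>12: break
print(read_position(),read_tool_rot(),read_wrist_torque(),read_opening()*93,read_clock())
E
```

```text
[-1.79870843e+02  2.75897546e-03  1.53604173e+02]
[180, 0, 5.6]
11.65924841203059 [-0.44721326 -2.83612065  1.88945729] [0.54322242 0.07823858 0.07376974] 4.7
[-0.51577468  1.93134651  2.84554344]
0.038 [-0.6  1.6  3.1]
0.04 [-2.2 -1.3  2.7]
0.042 [-1.4 -3.   3.2]
0.044 [-2.6 -1.5  4.1]
0.046 [-2.  -3.4  3.4]
0.048 [-2.  -5.9  2.9]
0.05 [-1.5 -8.5  2.1]
0.052 [ -1.8 -11.6   2.2]
0.054 [ -2.6 -14.1   1.4]
[0.53855964 0.12373814 0.073757  ] [ 1.79383418e+02 -3.99288426e-02  5.25523084e+00] [-2.6953929   0.43772079  0.11906517] 11.96667855036144 7.45
```

```bash
python3 - <<'E'
from bench import *
from h import *
p=np.array(read_position())
set_gripper(.5)
print(read_position(),read_wrist_force())
q=np.array(read_position()); move_l([q[0],q[1],.2],.2)
for n in("side","top"):
    c=camera(n); np.save(f"{n}1.npy",c,allow_pickle=True)
    if n=="side": cv2.imwrite("pics/s1.png",cv2.resize(c["image"][135:275,215:325],None,fx=5.4,fy=5.4,interpolation=cv2.INTER_CUBIC)[:600])
print(read_clock())
E
```

```text
[0.53803    0.13236528 0.0737636 ] [ 0.29282384 -0.49481718  0.29872162]
9.0833
```

View pics/s1.png

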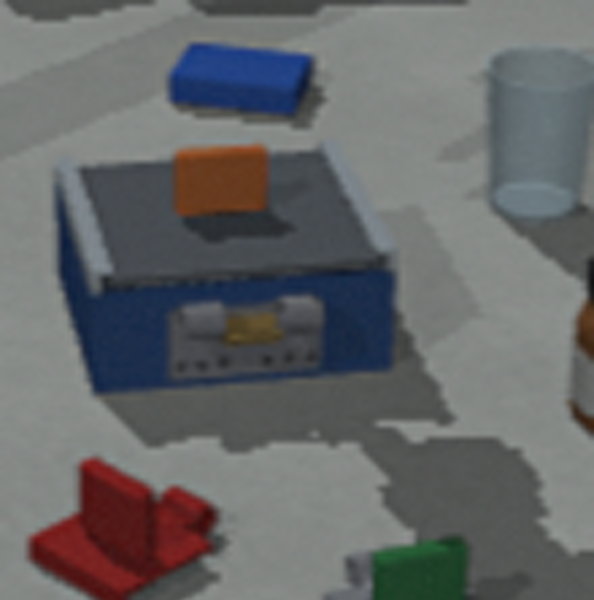

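The cover now sits between the runners, shut. The hinge knuckles span (180..226, 318) and (282..322, 308), with brass between them centred near (254,325). Next I cast these points and go for the flap.

```bash
python3 - <<'E'
from bench import *
from h import *
np.set_printoptions(precision=4,suppress=True)
S=np.load("side1.npy",allow_pickle=True).item();T=np.load("top1.npy",allow_pickle=True).item()
s=lambda P:(np.array(P)+.5)/5.4-.5+[215,135]
def seg(n,A):
    d=A[1]-A[0];print(n,A.mean(0)[:2],"len",np.linalg.norm(d),"ang",np.degrees(np.arctan2(d[1],d[0])))
seg("handle top",onplane(S,s([(176,150),(267,147)]),.1025))
seg("knuckle outer",onplane(S,s([(180,318),(322,308)]),.051))
seg("gap",onplane(S,s([(226,316),(282,311)]),.051))
seg("foot",onplane(S,s([(97,390),(392,366)]),0))
seg("runner fronts top",onplane(S,s([(97,265),(385,240)]),.071))
g=blob(S["image"],"green",(270,225,315,265));print("green",g[:3])
O=[180,0,10.]
set_gripper(.36)
reach([.599,-.176,.1],O)
move_l([.599,-.176,.0185],.08)
set_gripper(0,30); dwell(.2)
print(read_opening()*93,read_grip_force(),read_wrist_force(),read_wrist_torque(),read_position(),read_tool_rot())
p=np.array(read_position()); move_l(p+[0,0,.05],.08);dwell(.3)
print(read_wrist_force(),read_wrist_torque(),read_position(),read_tool_rot(),read_opening()*93,read_clock())
for n in("side","top"):
    c=camera(n); np.save(f"{n}2.npy",c,allow_pickle=True)
a=camera("side")["image"][165:285,230:350]
cv2.imwrite("pics/s2.png",cv2.resize(a,None,fx=5,fy=5,interpolation=cv2.INTER_CUBIC))
E
```

```text
handle top [0.5393 0.1255] len 0.0484488623880427 ang 1.2811014872559336
knuckle outer [0.5476 0.0365] len 0.07346290158253482 ang 4.9855917923780195
gap [0.549  0.0358] len 0.029193010959916013 ang 7.1819155098613745
foot [0.5479 0.0595] len 0.15805071260390777 ang 5.774515726566903
runner fronts top [0.5455 0.0654] len 0.15201396733347317 ang 7.439205680561042
green ((292.03930131004364, 242.26200873362444), 229.0, ((292.0, 242.5), (15.0, 16.0), 90.0))
12.03884817003885 29.775039553642273 [ 0.8923 -1.792   4.2669] [-0.6148  0.1533 -0.0293] [ 0.5995 -0.1769  0.0191] [179.9051  -0.068    9.9854]
[ 0.7762 -0.6548 -1.2688] [ 0.0341  0.1802 -0.0222] [ 0.5993 -0.1768  0.0687] [-179.9811    0.041     9.9942] 11.725672240499541 13.7417
```

View pics/s2.png

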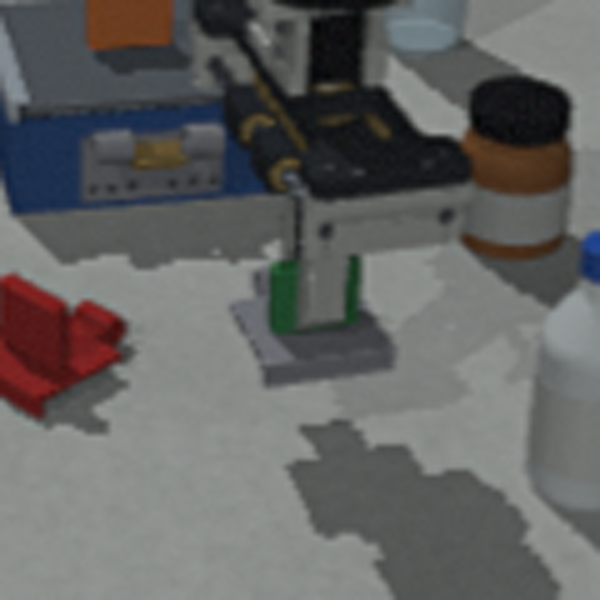

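The flap is held level. The lip's lower front edge runs (268,384)-(395,366), its upper edge (265,368)-(393,348), and the rib spans columns 270-360 with its foot at row ~331. I'll cast these to get the flap's place in the hand.

```bash
python3 - <<'E'
from h import *
np.set_printoptions(precision=4,suppress=True)
S=np.load("side2.npy",allow_pickle=True).item();T=np.load("top2.npy",allow_pickle=True).item()
s=lambda P:(np.array(P)+.5)/5-.5+[230,165]
g=np.array([.5993,-.1768]);a=np.radians(10);R=np.array([[np.cos(a),-np.sin(a)],[np.sin(a),np.cos(a)]])
for n,P,z in(("lip low",[(268,384),(395,366)],.0496),("lip top",[(265,368),(393,348)],.0626),("rib foot",[(273,333),(358,323)],.0626)):
    A=onplane(S,s(P),z)[:,:2];d=A[1]-A[0]
    print(n,"in tool/flap axes",(A.mean(0)-g)@R,np.linalg.norm(d),np.degrees(np.arctan2(d[1],d[0])))
m=blob(T["image"],"green",(280,150,320,190)); print(m[:3])
E
```

```text
lip low in tool/flap axes [ 0.0042 -0.0223] 0.06269998320168894 10.135995046859726
lip top in tool/flap axes [ 0.0007 -0.027 ] 0.06316257460833977 11.648755691223075
rib foot in tool/flap axes [ 0.0027 -0.001 ] 0.04188177363365249 8.308461606646103Traceback (most recent call last):
  File "<stdin>", line 9, in <module>
  File "h.py", line 20, in blob
    c=max(cs,key=cv2.contourArea);M=cv2.moments(k,True)
ValueError: max() iterable argument is empty
```

```bash
python3 - <<'E'
from bench import *
from h import *
p=np.array(read_position()); O=[180,0,5.6]
move_l(p+[0,0,.035],.1)
reach([.5503,-.0097,.1037],O)
move_l([.5503,-.0097,.088],.08); dwell(.3)
print(read_position(),read_tool_rot(),read_wrist_force(),read_wrist_torque(),read_opening()*93,read_clock())
c=camera("side"); np.save("side3.npy",c,allow_pickle=True)
cv2.imwrite("pics/s3.png",cv2.resize(c["image"][150:240,225:325],None,fx=6.6,fy=6.6,interpolation=cv2.INTER_CUBIC))
E
```

```text
[ 0.5505219  -0.00979691  0.08823385] [ 1.79996337e+02 -3.16977537e-02  5.59560316e+00] [ 0.10051192 -0.09079652 -0.33620731] [-0.09411193  0.18685739  0.02743949] 11.919219751798513 15.775
```

View pics/s3.png

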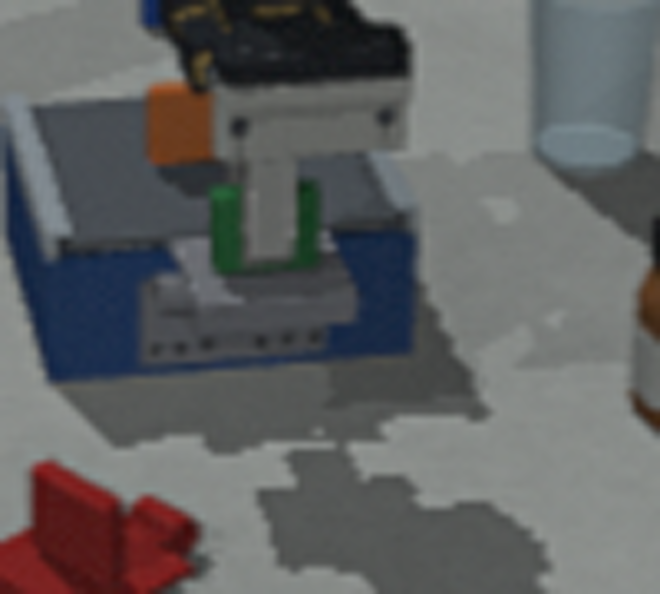

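The rib foot runs (212,274)-(320,265) and its top (211,185)-(318,181). I'll compare the rib's centre with the seat as measured in the same camera.

```bash
python3 - <<'E'
from h import *
np.set_printoptions(precision=4,suppress=True)
S=np.load("side3.npy",allow_pickle=True).item()
s=lambda P:(np.array(P)+.5)/6.6-.5+[225,150]
k=lambda P:(np.array(P)+.5)/5.4-.5+[215,135]
a=np.radians(5.6);R=np.array([[np.cos(a),-np.sin(a)],[np.sin(a),np.cos(a)]])
seat=np.array([.5483,.0363])
m=blob(S["image"],"green",(250,170,280,200));ys,xs=np.nonzero(m[3]);print(xs.min(),xs.max(),ys.min(),ys.max())
for n,P,z in(("foot",[(212,274),(320,265)],.0821),("top",[(211,185),(318,181)],.1181)):
    A=onplane(S,s(P),z)[:,:2];d=A[1]-A[0];print(n,(A-seat)@R,(A.mean(0)-seat)@R,np.linalg.norm(d),np.degrees(np.arctan2(d[1],d[0])))
E
```

```text
257 272 178 190
foot [[-0.0222 -0.047 ]
 [ 0.0219 -0.0463]] [-0.0002 -0.0466] 0.04412694566453018 6.578208751198032
top [[-0.0218 -0.0399]
 [ 0.0207 -0.043 ]] [-0.0006 -0.0415] 0.04262705295312438 1.443908369762394
```

In x it is within 0.6 mm. For y I rely on the cover-stop contact. Lowering with force watch.

```bash
python3 - <<'E'
from bench import *
import numpy as np
np.set_printoptions(precision=4,suppress=True)
x,y=.5503,-.0097
f0=np.array(read_wrist_force())
for z in list(np.arange(.082,.063,-.004))+list(np.arange(.0625,.0555,-.0008)):
    move_l([x,y,z],.04); f=np.array(read_wrist_force())-f0; 
    print(round(z,4),np.array(read_position()),np.round(f,1))
    if abs(f).max()>4: break
dwell(.2)
print(read_tool_rot(),np.array(read_wrist_force())-f0,read_wrist_torque(),read_opening()*93,read_clock())
E
```

```text
0.082 [ 0.55   -0.0095  0.0816] [-1.  -0.1 -0.4]
0.078 [ 0.55   -0.0096  0.0777] [-0.1 -1.  -0.3]
0.074 [ 0.5501 -0.0096  0.0737] [-0.   0.   0.8]
0.07 [ 0.5501 -0.0096  0.0697] [-0.3 -0.3  0.6]
0.066 [ 0.5501 -0.0096  0.0657] [-0.5  0.4  0.2]
0.0625 [ 0.5501 -0.0097  0.0623] [ 0.4 -0.9 -0.2]
0.0617 [ 0.5503 -0.0097  0.0617] [ 0.8  0.  -0.4]
0.0609 [ 0.5503 -0.0097  0.0609] [0.1 0.1 0.5]
0.0601 [ 0.5503 -0.0097  0.0601] [-0.8  0.6  0.4]
0.0593 [ 0.5503 -0.0097  0.0592] [-0.7 -0.1  0.6]
0.0585 [ 0.5502 -0.0097  0.0584] [-0.7  0.1 -0.6]
0.0577 [ 0.5503 -0.0099  0.0577] [-0.6 -1.3 -0.2]
0.0569 [ 0.5504 -0.01    0.0575] [-1.  -0.9  5.4]
[-179.9941   -0.0215    5.5871] [-2.1102 -0.7266  7.5629] [0.1624 0.5895 0.0768] 11.56656093942379 19.325
```

```bash
python3 - <<'E'
from bench import *
import numpy as np
np.set_printoptions(precision=4,suppress=True)
x,y=.5503,-.0097
def go(dx,dy,z):
    move_l([x+dx,y+dy,z],.03);dwell(.25)
    f=np.mean([read_wrist_force() for _ in range(5)],0)
    print(dx,dy,z,np.array(read_position()),np.round(f,1),np.round(read_tool_rot(),2))
go(0,0,.0573)
go(0,.002,.0573);go(0,-.002,.0573);go(0,0,.0573)
go(.0015,0,.0573);go(-.0015,0,.0573);go(0,0,.0573)
print(read_opening()*93,read_clock())
from h import *
c=camera("side")
cv2.imwrite("pics/s4.png",cv2.resize(c["image"][150:240,225:325],None,fx=6.6,fy=6.6,interpolation=cv2.INTER_CUBIC))
E
```

```text
0 0 0.0573 [ 0.5504 -0.0099  0.0575] [-1.7 -0.5  5.9] [179.99  -0.01   5.59]
0 0.002 0.0573 [ 0.5504 -0.0099  0.0576] [-2.  -2.5  5.3] [179.83  -0.03   5.53]
0 -0.002 0.0573 [ 0.5504 -0.01    0.0573] [-1.2  1.5  5.8] [-179.86   -0.      5.67]
0 0 0.0573 [ 0.5504 -0.0099  0.0575] [-1.8  0.9  5.5] [179.98  -0.02   5.61]
0.0015 0 0.0573 [ 0.5508 -0.01    0.0574] [-3.  -0.3  6.4] [-179.99    0.12    5.62]
-0.0015 0 0.0573 [ 0.5498 -0.01    0.0575] [ 1.1 -0.1  4. ] [179.96  -0.1    5.59]
0 0 0.0573 [ 0.55   -0.01    0.0574] [ 0.6 -1.8  5.9] [180.     0.05   5.6 ]
11.940624820520576 22.8583
```

View pics/s4.png

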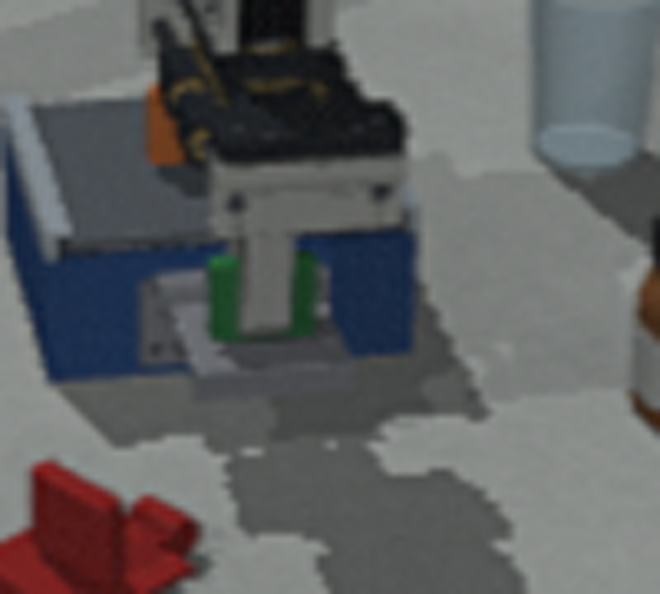

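```bash
python3 - <<'E'
from bench import *
import numpy as np
move_l([.5503,-.0097,.0576],.03);dwell(.4)
print(np.round(np.mean([read_wrist_force() for _ in range(5)],0),1),read_position(),read_tool_rot(),read_opening()*93,read_grip_force(),read_clock())
print(hand_in())
E
```

```text
[-0.4 -2.   4.2] [ 0.54995729 -0.00993291  0.0575143 ] [1.79987569e+02 3.90519315e-02 5.59495281e+00] 11.737348403772076 29.902752935886383 23.5583
the job is handed in; nothing more can be done
None
```

I slid the cover shut against its stop, then lowered the flap's knuckle into the brass seat and handed the job in at about 23.6 s, still holding it level; contact height and small side-to-side force checks showed it seated, but I could not see the hole alignment directly.

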